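Lock the craft-corner vise with the long arm of the hex key

ROBOT

A 6-joint arm with a two-finger parallel gripper is mounted at the origin on the work surface. World frame = base frame: x ahead of the robot, y to its left, z up, the work surface at z = 0. Lengths are in m, angles in degrees, forces in N, time in s.
With the tool pointing down it reaches from about 0.325 to 0.85 m from the base axis. Payload 15.5 kg.
Tool frame: the origin (TCP) lies at the very end of the fingers, on their centre line; the grasp point (between the pads) lies arm.grip_depth behind it (arm.grip_depth is the distance from the TCP to the grasp point, in m); z points along the fingers, y is the direction in which the jaws open and shut (so a half turn about z gives the same grasp; the last joint's range is limited). The gripper opens to 91 mm and grips with 3 to 60 N. Pads are 32 mm wide; open, the fingers measure 118 mm over their backs; the gripper's body (76 mm by 178 mm) begins 60 mm behind the grasp point.
Start: joints at [-71.534, 28.281, 77.091, -0, 74.628, -5.472], TCP at [0.254, -0.571, 0.214] pointing down, gripper open.
Joint ranges: [-166.48, 166.48], [-47.26, 123.95], [12.59, 153.08], [-70.14, 250.14], [6.76, 159.57], [-176.63, 176.63]. Speed limits (degrees/s): [108.29, 108.29, 147.25, 172.46, 172.46, 172.46].

INTERFACE

Orientations are given as a 3x3 rotation matrix whose columns are the frame's x, y, z axes.
In Python, from rig import arm gives the robot as it stands. Calls block until the motion is done:
- arm.move_to(position, orientation): joint-space move of the TCP to a pose.
- arm.move_l(position, orientation=None, feed=0.15): straight line of the TCP; orientation=None keeps the orientation; feed is the mean speed in m/s.
- arm.move_joints(angles): joint-space move.
- arm.grip(opening): finger opening in m; the grip force is fixed at half the most; returns when the fingers have stopped.
- arm.sleep(seconds).
- arm.solve_ik(position, orientation): joint angles nearest the present ones, or None.
- arm.snapshot(name): name is "scene" or "top"; returns the picture (400x640x3 uint8, red, green, blue); there is no depth.
- arm.get_calibration(name): a dict with "intrinsics" (3x3 intrinsics, pixels), "cam_to_world" (4x4, takes a point from camera to world coordinates). Camera axes: x right, y down, z forward; pixel columns grow to the right and rows downward; lengths in m; the calibration is good to about 2 mm. A picture is of the moment at which its call begins. get_calibration takes no time and is no camera call.
A pose or a line that the arm cannot do raises arm.Unreachable and nothing moves.
- arm.sign_off(): hands the job in, once; it reports no verdict.
Readings, each from a call of its own:
- arm.current_t(): time.
- arm.current_joint_positions(): joint angles.
- arm.current_dq(): joint speeds.
- arm.current_tau(): joint torques, N m.
- arm.current_ee_pos(): TCP position.
- arm.current_tool_rot(): TCP orientation.
- arm.current_force(): force on the tool from outside, world axes, zero at the start.
- arm.current_torque(): the same for the moment, N m.
- arm.current_width(): finger opening in m.
Only numpy, scipy, OpenCV 4.12 (cv2) and the standard library are available. Lean on these libraries where they do the work, as an engineer would, in place of code of your own. Each camera call takes 0.05 s, during which the arm holds its last target.

TASK

The swivel lock screw of the bench vise is only finger-tight. Draw the big hex key out of its wooden stand, flip it so that its short arm goes fully down into the screw's socket, and swing the long arm clockwise (seen from above) as a lever until the screw's tab comes right up to the stop lug. Turn the screw only with the key, leave the key standing in the socket, let go, and leave the small key, calculator, pencil and eraser where they lie.

Things in the scene. Friction and masses are not known exactly. Their poses are not given: they have to be found in the camera images.
- hex_key: Big L-shaped steel hex key, 0.45 kg, hexagonal bar 17 mm across flats, 19.6 across corners. Origin: at the elbow, where the arms' centre lines meet. +x along the long arm (its end 170 mm from the origin), -z along the short arm (end at 70 mm). Flats face +y and -y on both arms: grip across them. Centre of mass 60 mm along +x, 10 mm along -z. It starts with the long arm down in the stand
- short_end (a point): middle of the end face of the big key's short arm, axes as the key; the last 5 mm are a thinner lead-in, 13 mm across flats. Corners of the short arm's hexagon point along the key's +x and -x
- long_end (a point): middle of the end face of the big key's long arm, axes as the key. At the start it is 45 mm deep in the stand's leaning bore, about 1 mm play each side, so the key leans 32 degrees; it comes out along its long arm. The short arm is at the top, on the side to which the key leans, at 130 to 200 mm above the table
- stand: Fixed wooden key stand: base 120 x 80 x 30 mm and on it a square sleeve 45 x 45 mm, 55 mm long, leaning 30 degrees from vertical towards the stand's own +x. Origin: centre of its underside. The bore's centre line passes through the point 30 mm above the origin; along it the bore's floor is at 10 mm, its mouth at 55 mm
- vise: Fixed bench vise. Origin: on the table, on the axis of its lock screw; z up. The screw stands on a round ear 110 mm across, 30 mm high. The tall part (130 mm) lies 0.13 to 0.34 m along +x and from y = -0.02 to 0.12; the rest is below 53 mm, so the key swings freely on the -y and -x sides. Stop lug on the ear, 43 mm from the axis; it meets the tab when that points 70 degrees from +x towards +y
- socket (a point): Centre of the mouth of the screw's hexagon socket, 60 mm above the table; z up. The axes turn with the screw: +x points along its washer tab (10 mm wide, to 48 mm from the axis, 26 to 30 mm lower) and to a corner of the socket. Socket 18.2 mm across flats, 21 mm deep; head 35 mm across. The key fits at every 60 degrees, with about 8 degrees free turn either way
- lock_screw (a joint): turn of the lock screw, rad: grows as it is turned clockwise seen from above (tightened). It starts between 0.5 and 0.9; at 1.6 the tab meets the stop lug and it turns no farther. It is stiff: about 0.6 N m all the way, and stays where it is left
- small_key: a bystander: small dark hex key, 95 x 35 mm, 8 mm thick, lying flat; origin at its elbow
- calculator: a bystander: black pocket calculator 145 x 85 x 18 mm lying flat; origin at the centre of its underside
- pencil: a bystander: wooden pencil 160 mm long, 9 mm thick, lying flat; origin at its middle
- eraser: a bystander: dark rubber eraser 55 x 22 x 13 mm lying flat; origin at the centre of its underside
Not all that is in view belongs to the job. What is shaped like the stand but pink is not meant.

How it is judged (in metres and radians):
On the way, in this order (a step that is already met when the one before it is completed fails the run):
1. the hex key is clear of its stand (distance between long_end and stand above 0.12 m), for 0.1 s.
2. the key's short arm is down in the screw's socket (z of short_end in the frame of socket below -0.014 m and horizontal distance between short_end and socket below 0.005 m and angle between hex_key's own z axis and vertical below 0.2 rad), for 0.2 s.
3. the screw is turned to its stop with the key's short arm in the socket (value of joint lock_screw above 1.48 rad and z of short_end in the frame of socket below -0.012 m and horizontal distance between short_end and socket below 0.006 m), for 0.2 s.
At the end, for the whole second after the job is handed in: The lock screw is within 0.12 rad (7 degrees) of its stop, the big key stands at rest in the socket with its short arm at least 12 mm deep, within 6 mm of the axis and within 0.25 rad of upright (long arm level), and it has been let go (all of step 3 and angle between hex_key's own z axis and vertical below 0.25 rad and linear speed of hex_key below 0.02 m/s); the robot touches nothing.
It fails at once if the screw is pushed or gripped by the fingers themselves (over 8 N) (contact force between the fingers and lock_screw above 8 N).
It fails at once if a bystander (small key, calculator, pencil, eraser) is moved more than 30 mm (distance of any of small_key, calculator, pencil, eraser from where it was at the start of the episode above 0.03 m).
It also fails if it takes over 69 s, if anything falls off the work surface, if the arm or the gripper's body presses on something with over 40 N, if the wrist force passes 120 N, or if a joint passes its speed limit or range.

## Working session

There is one attempt and no reset: what is moved stays moved. The work goes in short steps, each a Python script; the robot and the scene stay as the last script left them, time stands still between calls to the robot, and variables do not carry over. Pictures are saved under pics/ and viewed, and the job is handed in when it is done.

```bash
ls; mkdir -p pics
python3 - <<'E'
from rig import arm
import cv2,numpy as np
for n in ("scene","top"):
    im=arm.snapshot(n); cv2.imwrite(f"pics/{n}0.png",im[:,:,::-1])
    c=arm.get_calibration(n); print(n,np.round(c["intrinsics"],1).tolist(),np.round(c["cam_to_world"],4).tolist())
print(arm.grip_depth,arm.current_t(),arm.current_width(),arm.current_tool_rot())
E
```

```text
pics
scene [[379.4, 0.0, 320.6], [0.0, 379.4, 194.8], [0.0, 0.0, 1.0]] [[0.3281, 0.7749, -0.5403, 1.0905], [0.9446, -0.2652, 0.1933, -0.2143], [0.0065, -0.5738, -0.8189, 0.9735], [0.0, 0.0, 0.0, 1.0]]
top [[470.1, 0.0, 316.6], [0.0, 470.1, 199.8], [0.0, 0.0, 1.0]] [[-0.0194, -0.98, 0.1981, 0.2501], [-0.9997, 0.0223, 0.0126, -0.0206], [-0.0168, -0.1978, -0.9801, 1.5618], [0.0, 0.0, 0.0, 1.0]]
0.0188 0.1 0.09128890248531286 [[ 9.13990547e-01  4.05735311e-01 -3.71032095e-04]
 [ 4.05735474e-01 -9.13989988e-01  1.01314061e-03]
 [ 7.19473020e-05 -1.07654183e-03 -9.99999418e-01]]
```

View pics/scene0.png

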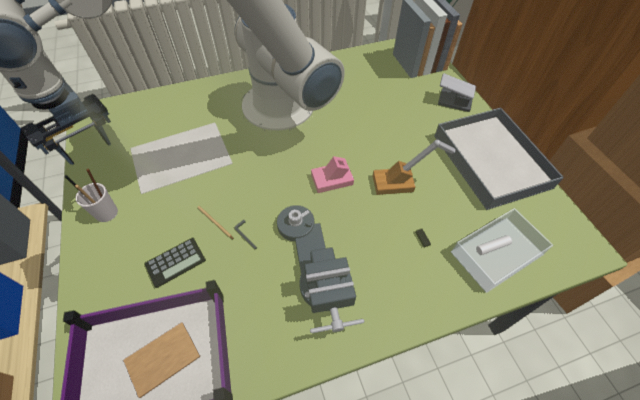

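View pics/top0.png

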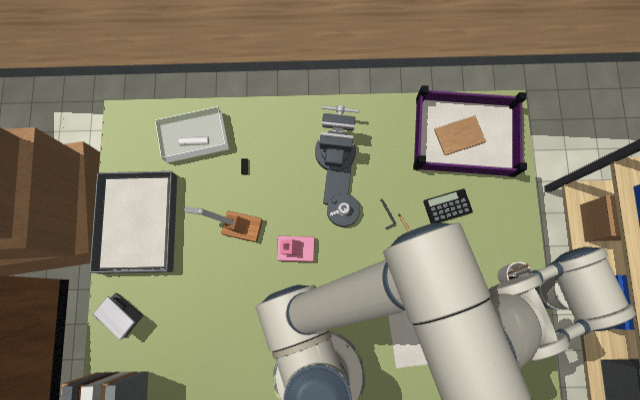

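The scene view shows the orange stand with the key near (395,178), the key's upper end near (452,148) and the screw at (295,216). In the top view the screw is near (344,208) and the stand near (243,226). Next I'll enlarge these areas.

Run:
```python
import cv2
s=cv2.imread("pics/scene0.png");t=cv2.imread("pics/top0.png")
def crop(im,x,y,w,h,k,n):
    c=cv2.resize(im[y:y+h,x:x+w],None,fx=k,fy=k,interpolation=cv2.INTER_CUBIC)
    cv2.imwrite(n,c)
crop(s,365,130,100,75,8,"pics/s_key.png")
crop(t,175,195,100,60,8,"pics/t_key.png")
crop(s,265,195,70,50,11,"pics/s_scr.png")
crop(t,310,180,70,50,11,"pics/t_scr.png")
```

```text
(no output)
```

View pics/s_key.png

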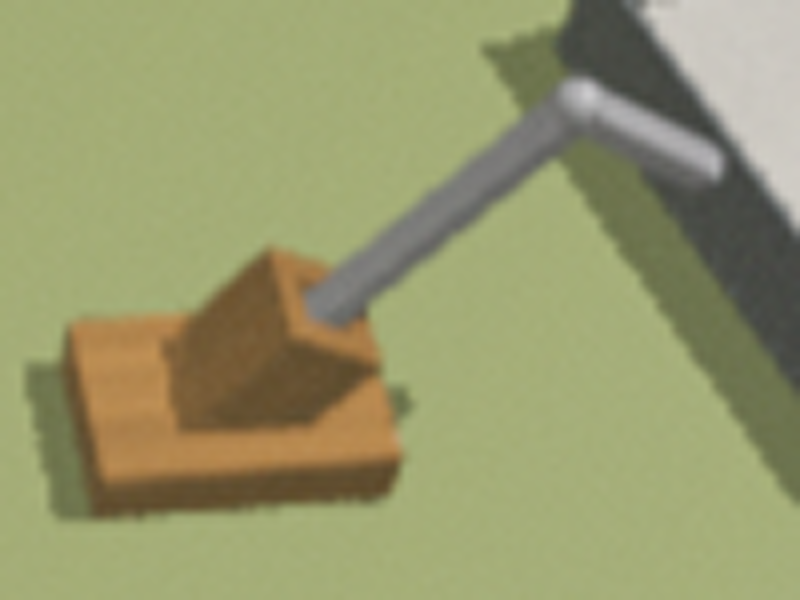

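View pics/t_key.png

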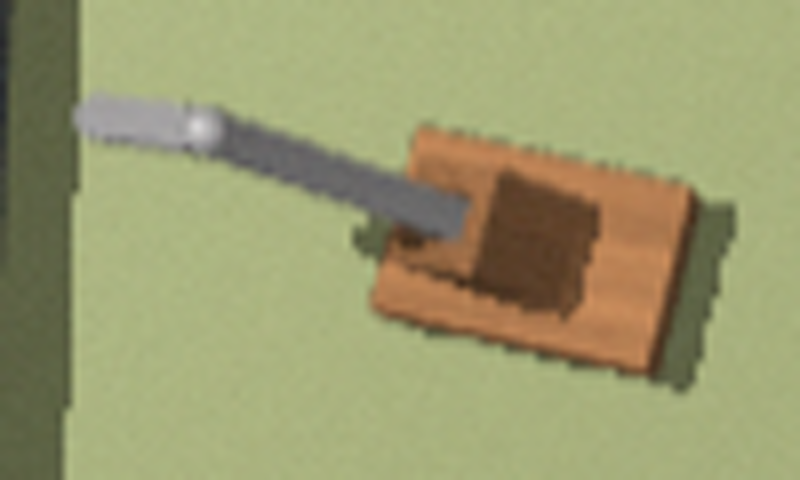

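View pics/s_scr.png

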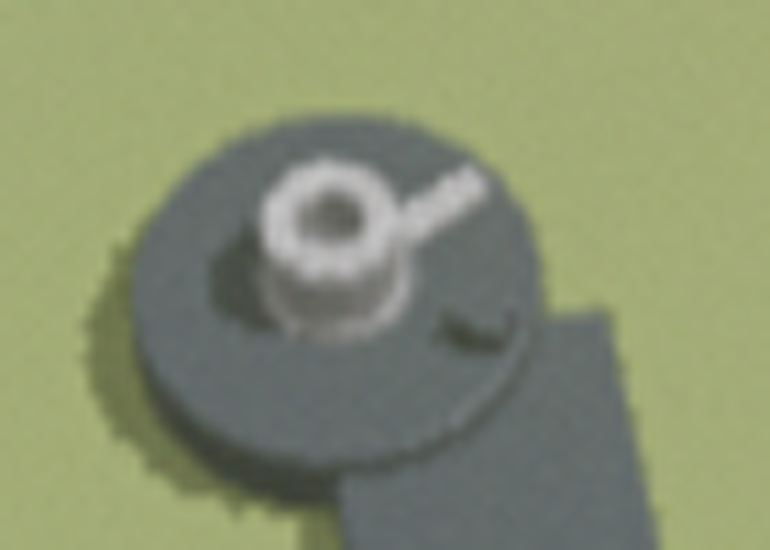

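View pics/t_scr.png

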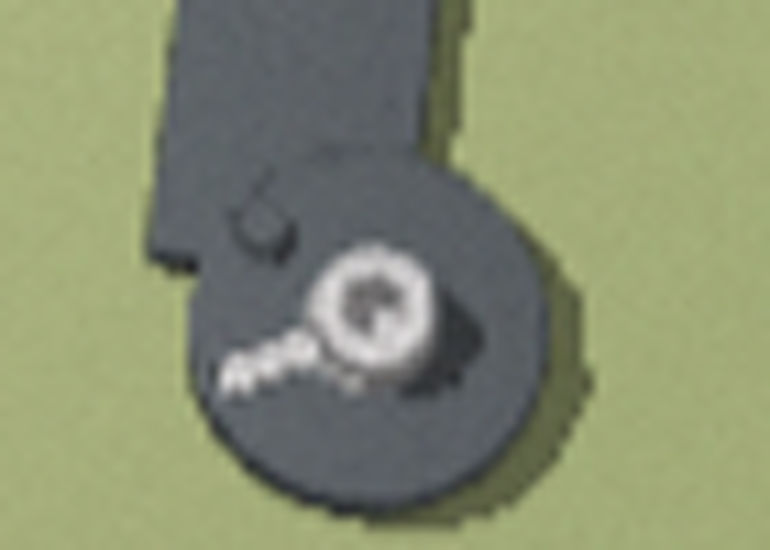

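```bash
cat > vis.py <<'E'
import numpy as np, json
from scipy.optimize import least_squares
from rig import arm
C={n:arm.get_calibration(n) for n in("scene","top")}
def proj(n,P):
    c=C[n];T=np.linalg.inv(np.array(c["cam_to_world"]));K=np.array(c["intrinsics"])
    p=np.atleast_2d(P)@T[:3,:3].T+T[:3,3];p=p@K.T;return p[:,:2]/p[:,2:]
def ray(n,uv,z):
    c=C[n];M=np.array(c["cam_to_world"]);K=np.array(c["intrinsics"])
    d=M[:3,:3]@np.linalg.solve(K,[*uv,1]);o=M[:3,3];return o+d*(z-o[2])/d[2]
def px(x,y,k,ox,oy): return np.array([(x+.5)/k-.5+ox,(y+.5)/k-.5+oy])
def tri(a,b,x0=(.45,0,.1)):
    r=least_squares(lambda X:np.r_[proj("scene",X)[0]-a,proj("top",X)[0]-b],x0);return r.x,np.round(r.fun,2)
E
python3 - <<'E'
from vis import *
S=lambda x,y:px(x,y,8,365,130);T=lambda x,y:px(x,y,8,175,195)
S2=lambda x,y:px(x,y,11,265,195);T2=lambda x,y:px(x,y,11,310,180)
np.set_printoptions(precision=4,suppress=True)
st=[("scene",S(70,325),.03),("scene",S(105,483),.03),("scene",S(400,455),.03),("top",T(418,127),.03),("top",T(692,190),.03),("top",T(650,372),.03),("top",T(375,312),.03)]
for n,u,z in st: print(n,ray(n,u,z))
for a,b in [((580,98),(205,128)),((715,165),(82,114)),((325,308),(455,215))]: print("key",*tri(S(*a),T(*b)))
print("sock",*tri(S2(331,216),T2(373,303)))
print("sock z60",ray("scene",S2(331,216),.06),ray("top",T2(373,303),.06))
print("tab",ray("scene",S2(478,182),.032),ray("top",T2(232,372),.032),tri(S2(478,182),T2(232,372)))
print("lug",ray("top",T2(260,220),.04), ray("scene",S2(505,320),.045))
E
```

```text
scene [0.4318 0.1985 0.03  ]
scene [0.5074 0.1799 0.03  ]
scene [0.5321 0.2934 0.03  ]
top [0.5307 0.2977 0.03  ]
top [0.5017 0.1837 0.03  ]
top [0.4267 0.2006 0.03  ]
top [0.4538 0.314  0.03  ]
key [0.5033 0.3445 0.1836] [ 0.4  -0.04  0.39  0.2 ]
key [0.5178 0.4038 0.1421] [ 0.23 -0.02  0.22  0.12]
key [0.4867 0.2737 0.0746] [-0.24  0.02 -0.23 -0.1 ]
sock [ 0.5274 -0.0895  0.0598] [ 0.38 -0.03  0.43  0.09]
sock z60 [ 0.5273 -0.0906  0.06  ] [ 0.5277 -0.0881  0.06  ]
tab [ 0.5125 -0.0465  0.032 ] [ 0.5128 -0.0465  0.032 ] (array([ 0.5127, -0.0465,  0.0324]), array([ 0.01, -0.  ,  0.01,  0.  ]))
lug [ 0.5575 -0.0559  0.04  ] [ 0.5629 -0.0553  0.045 ]
```

```bash
cat > plan.py <<'E'
from vis import *
np.set_printoptions(precision=4,suppress=True)
d=np.deg2rad
def Rk_start(yaw=76.6,lean=32):
    h=np.array([np.cos(d(yaw)),np.sin(d(yaw)),0]);z=np.array([0,0,1.]);l=d(lean)
    x=-(np.sin(l)*h+np.cos(l)*z); zk=-h*np.cos(l)+z*np.sin(l)
    return np.c_[x,np.cross(zk,x),zk]
def Rk_flat(head):
    c,s=np.cos(d(head)),np.sin(d(head)); return np.array([[c,-s,0],[s,c,0],[0,0,1.]])
def rel(a,s):  # tool axes in key frame
    z=np.array([np.sin(d(a)),0,-np.cos(d(a))]); y=np.array([0,s,0.]); return np.c_[np.cross(y,z),y,z]
GD=arm.grip_depth
def tcp(elbow,Rk,a,s,g,back=0):
    """pose of TCP with grasp point at g along key x"""
    R=Rk@rel(a,s); return elbow+Rk[:,0]*g+R[:,2]*(GD-back),R
E0=np.array([.5025,.343,.183]); SOCK=np.array([.5275,-.0893,.06])
E
python3 - <<'E'
from plan import *
g=.08
for s in(1,-1):
  for a in(0,15,30,45):
    print("s",s,"a",a)
    Rs=Rk_start()
    W=[("pre",E0,Rs,.1),("grasp",E0,Rs,0),("out",E0-Rs[:,0]*.1,Rs,0)]
    for H in(-71,-117,-131,-177): W.append((f"ins{H}",SOCK+[0,0,.05],Rk_flat(H),0)); 
    for H in(-71,-117,-131,-177): W.append((f"abv{H}",SOCK+[0,0,.12],Rk_flat(H),0)); 
    for n,e,R,b in W:
        q=arm.solve_ik(*tcp(e,R,a,s,g,b)); print("  ",n,None if q is None else np.round(q).tolist())
E
```

```text
s 1 a 0
   pre [-16.0, 35.0, 119.0, 73.0, 63.0, -61.0]
   grasp [-4.0, 43.0, 118.0, 86.0, 57.0, -67.0]
   out [2.0, 32.0, 113.0, 82.0, 55.0, -48.0]
   ins-71 [-23.0, 33.0, 92.0, -0.0, 56.0, -42.0]
   ins-117 [-25.0, 29.0, 100.0, -0.0, 51.0, 2.0]
   ins-131 [-24.0, 28.0, 103.0, -0.0, 49.0, 17.0]
   ins-177 [-19.0, 26.0, 108.0, -0.0, 46.0, 68.0]
   abv-71 [-23.0, 28.0, 88.0, -0.0, 65.0, -42.0]
   abv-117 [-25.0, 23.0, 96.0, -0.0, 61.0, 2.0]
   abv-131 [-24.0, 22.0, 99.0, -0.0, 60.0, 17.0]
   abv-177 [-19.0, 19.0, 104.0, -0.0, 57.0, 68.0]
s 1 a 15
   pre [-6.0, 25.0, 113.0, 58.0, 53.0, -34.0]
   grasp [3.0, 35.0, 113.0, 71.0, 44.0, -43.0]
   out [9.0, 26.0, 106.0, 60.0, 47.0, -21.0]
   ins-71 [-15.0, 31.0, 99.0, -18.0, 43.0, -22.0]
   ins-117 [-15.0, 31.0, 98.0, -18.0, 55.0, 23.0]
   ins-131 [-15.0, 31.0, 98.0, -16.0, 59.0, 35.0]
   ins-177 [-16.0, 32.0, 97.0, -5.0, 66.0, 74.0]
   abv-71 [-15.0, 25.0, 95.0, -16.0, 52.0, -26.0]
   abv-117 [-15.0, 26.0, 94.0, -16.0, 64.0, 19.0]
   abv-131 [-15.0, 26.0, 94.0, -15.0, 68.0, 32.0]
   abv-177 [-16.0, 26.0, 93.0, -5.0, 75.0, 73.0]
s 1 a 30
   p
[... 2381 characters left out ...]
-103.0]
   abv-71 None
   abv-117 [-7.0, 30.0, 92.0, -30.0, 72.0, -147.0]
   abv-131 [-8.0, 31.0, 89.0, -25.0, 78.0, -138.0]
   abv-177 [-13.0, 34.0, 84.0, -8.0, 91.0, -104.0]
s -1 a 45
   pre [17.0, 21.0, 95.0, 13.0, 58.0, -156.0]
   grasp [19.0, 30.0, 99.0, 16.0, 45.0, -158.0]
   out [24.0, 26.0, 89.0, 12.0, 58.0, -149.0]
   ins-71 None
   ins-117 [-1.0, 42.0, 92.0, -41.0, 75.0, -132.0]
   ins-131 [-3.0, 44.0, 87.0, -34.0, 82.0, -127.0]
   ins-177 [-12.0, 47.0, 78.0, -10.0, 99.0, -102.0]
   abv-71 [-0.0, 30.0, 107.0, -64.0, 48.0, -152.0]
   abv-117 [-1.0, 36.0, 89.0, -40.0, 81.0, -138.0]
   abv-131 [-3.0, 38.0, 85.0, -34.0, 89.0, -131.0]
   abv-177 [-12.0, 42.0, 76.0, -11.0, 106.0, -104.0]
```

```bash
cat >> plan.py <<'E'
A,SG,G=12,1,.082
E
python3 - <<'E'
from plan import *
import cv2
p=arm.current_ee_pos()
Rs=Rk_start()
P,R=tcp(E0,Rs,A,SG,G,.12)
arm.move_l(np.array(p)+[0,0,.16],feed=.3)
print(P,arm.solve_ik(P,R))
arm.move_to(P,R)
P,R=tcp(E0,Rs,A,SG,G,.0)
arm.move_l(P,R,feed=.1)
print(arm.current_t(),arm.current_ee_pos(),P,arm.current_force())
for n in("scene","top"):
    im=arm.snapshot(n);cv2.imwrite(f"pics/{n}1.png",im[:,:,::-1])
s=cv2.imread("pics/scene1.png")[100:220,340:500];t=cv2.imread("pics/top1.png")[170:290,160:320]
cv2.imwrite("pics/c1.png",cv2.resize(np.vstack([s,t]),None,fx=2.5,fy=2.5,interpolation=cv2.INTER_CUBIC))
E
```

```text
[0.4756 0.2299 0.1838] [-10.532   25.0168 114.4123  59.4251  56.5594 -38.8821]
5.0833 [0.4957 0.3136 0.1007] [0.4956 0.3139 0.1004] [ 0.096  -0.2919  0.4229]
```

View pics/c1.png

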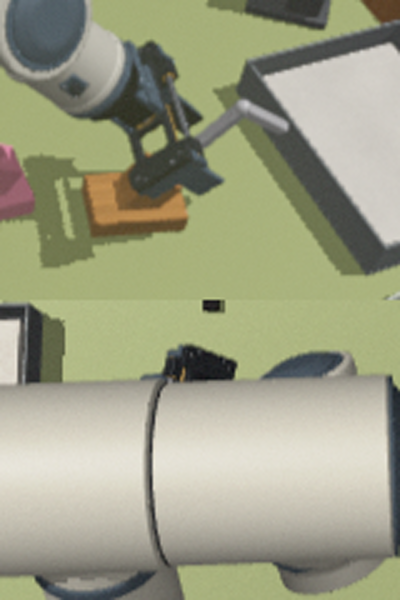

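The scene crop shows the fingers straddling the long arm just above the sleeve, with the short arm free. In the top crop the robot arm hides the key. Next: grip and draw it out along the bore.

Run:
```python
from plan import *
import cv2
print(arm.grip(0.0),arm.current_width(),arm.current_force())
Rs=Rk_start(lean=31)
p=np.array(arm.current_ee_pos())
for i in range(1,4):
    arm.move_l(p-Rs[:,0]*.025*i,feed=.08); print(arm.current_force(),arm.current_width())
print(arm.current_t(),arm.current_ee_pos())
for n in("scene",):
    im=arm.snapshot(n);cv2.imwrite(f"pics/{n}2.png",im[:,:,::-1])
cv2.imwrite("pics/c2.png",cv2.resize(cv2.imread("pics/scene2.png")[80:220,320:500],None,fx=4,fy=4,interpolation=cv2.INTER_CUBIC))
```

```text
False 0.017136334737133198 [ 1.7376 -0.1462  1.5128]
[-0.8577  0.1946 -4.738 ] 0.01670234995721413
[-0.2027  1.5072 -4.5568] 0.01684024927742402
[ 1.3195  0.9027 -4.5985] 0.016557127532668622
7.7083 [0.5045 0.3512 0.1643]
```

View pics/c2.png

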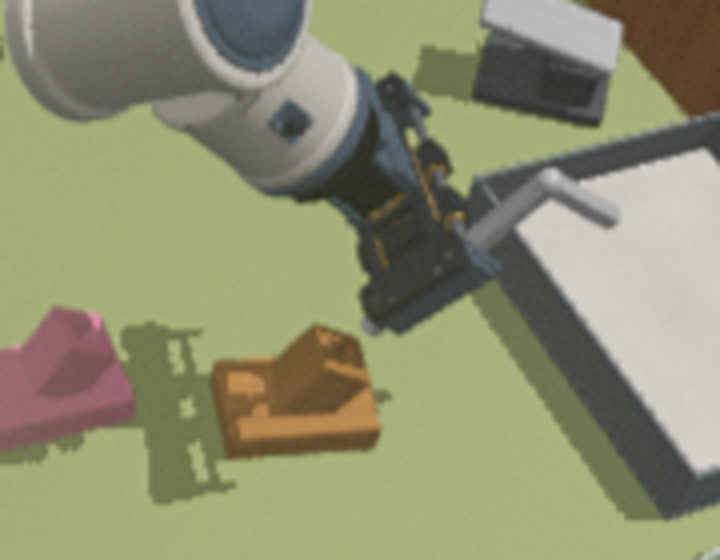

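The key is clear of the sleeve: both ends are visible and the wrist carries 4.5 N. Next: carry it over the screw.

Run:
```python
from plan import *
import cv2
p=np.array(arm.current_ee_pos())
arm.move_l(p+[-.04,-.05,.12],feed=.2)
Rf=Rk_flat(-131)
P,R=tcp(SOCK+[0,0,.07+.08],Rf,A,SG,G); print(arm.solve_ik(P,R))
arm.move_to(P,R)
P,R=tcp(SOCK+[0,0,.07+.03],Rf,A,SG,G)
arm.move_l(P,R,feed=.1)
arm.sleep(.2)
print(arm.current_t(),arm.current_ee_pos()-P,arm.current_force(),arm.current_torque())
for n in("scene","top"):
    im=arm.snapshot(n);cv2.imwrite(f"pics/{n}3.png",im[:,:,::-1])
s=cv2.imread("pics/scene3.png")[150:250,240:340];t=cv2.imread("pics/top3.png")[150:250,300:400]
cv2.imwrite("pics/c3.png",cv2.resize(s,None,fx=6,fy=6,interpolation=cv2.INTER_CUBIC))
cv2.imwrite("pics/c3t.png",cv2.resize(t,None,fx=6,fy=6,interpolation=cv2.INTER_CUBIC))
```

```text
[-17.2476  22.5112  92.8838 -11.6923  69.8894  28.2927]
11.075 [ 0.0004 -0.0001  0.0006] [ 0.4503  0.4202 -5.1098] [ 0.0983 -0.197  -0.0257]
```

View pics/c3.png

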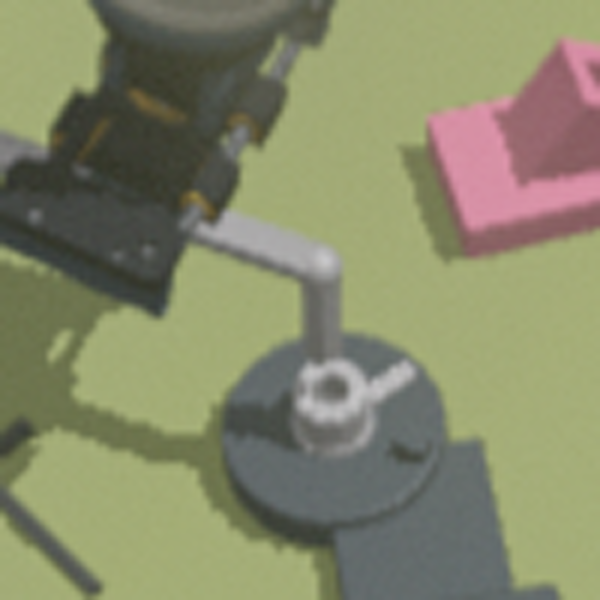

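View pics/c3t.png

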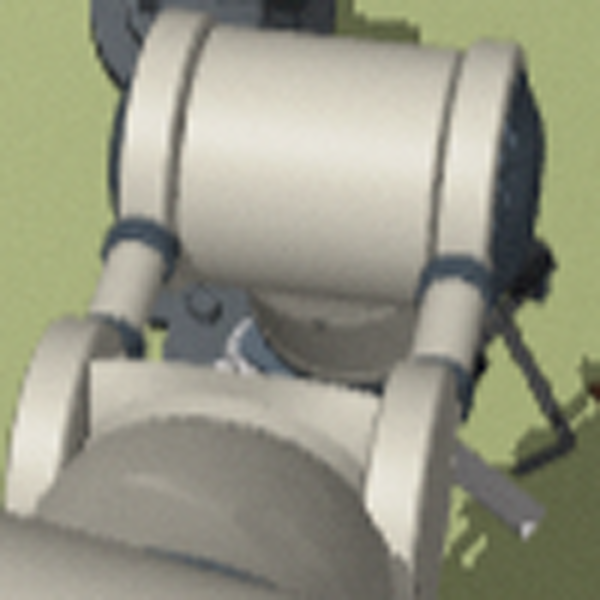

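Run:
```python
from plan import *
R=np.array(arm.current_tool_rot());p=np.array(arm.current_ee_pos())
Rk=R@rel(A,SG).T; e=p-R[:,2]*GD-Rk[:,0]*G
print("elbow",e,"xk",Rk[:,0],"zk",Rk[:,2])
def c(n,P,k=6,o=(240,150)): return (proj(n,P)[0]-o+.5)*k-.5
print("sc elbow",c("scene",e),"elbow top",c("scene",e+[0,0,.0098]),"short end",c("scene",e-Rk[:,2]*.07), "sock",c("scene",SOCK))
print("top long_end",c("top",e+Rk[:,0]*.17,o=(300,150)))
for y in(-.0098,.0098): print(c("scene",e+Rk[:,1]*y-Rk[:,2]*.06))
for px1,z in(((522,532),e[2]),): print(ray("top",px(*px1,6,300,150),z), e+Rk[:,0]*.17)
im=__import__("cv2").imread("pics/scene3.png");import cv2
cv2.imwrite("pics/z3.png",cv2.resize(im[180:230,265:325],None,fx=13,fy=11,interpolation=cv2.INTER_LANCZOS4))
im=cv2.imread("pics/top3.png")
cv2.imwrite("pics/z3t.png",cv2.resize(im[215:245,365:400],None,fx=16,fy=16,interpolation=cv2.INTER_LANCZOS4))
```

```text
elbow [ 0.5277 -0.0894  0.1604] xk [-0.6561 -0.7547 -0.0003] zk [-0.0008  0.0002  1.    ]
sc elbow [321.8187 265.2616] elbow top [320.6265 252.2302] short end [329.8062 352.6582] sock [333.017  387.2135]
top long_end [538.4312 522.7426]
[337.4254 324.2794]
[319.9242 357.4086]
[ 0.4117 -0.2093  0.1604] [ 0.4162 -0.2177  0.1604]
```

View pics/z3.png

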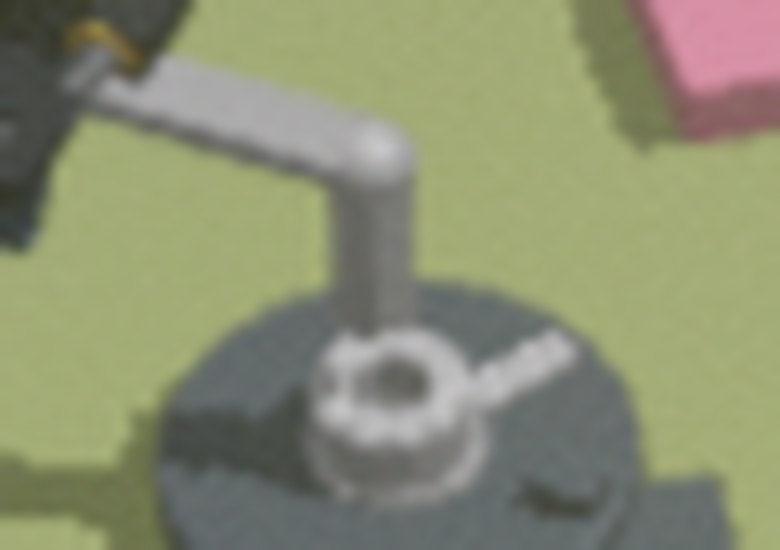

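View pics/z3t.png

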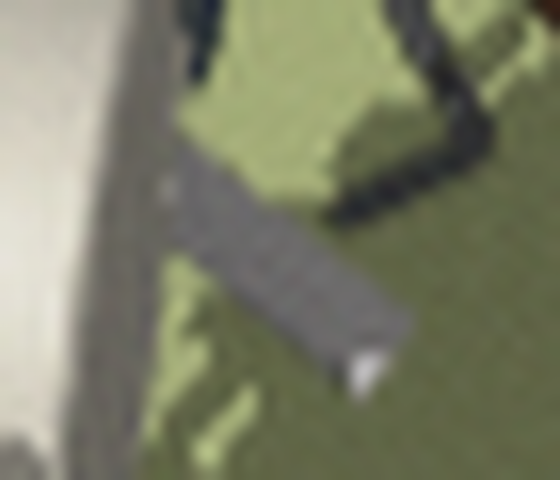

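The key hangs about 30 mm over the socket. In the scene crop the short arm ends near (365,335), a little left of where I expect it, so it seems tilted by 2–3°. I'll fit the key's silhouette to measure it.

```bash
cat > fit.py <<'E'
from plan import *
import cv2
def hexpts(c,ax,u,v,L0,L1,af,corner_u):
    r=af/np.sqrt(3);o=[]
    for k in range(6):
        t=k*np.pi/3+(0 if corner_u else np.pi/6)
        for L in(L0,L1): o.append(c+ax*L+r*(np.cos(t)*u+np.sin(t)*v))
    return np.array(o)
def render(e,Rk,bias,win,SS=8,n="scene"):
    x0,y0,w,h=win;m=np.zeros((h*SS,w*SS),np.uint8)
    X,Y,Z=Rk.T
    sph=e+.0098*np.array([v/np.linalg.norm(v) for v in np.random.RandomState(0).randn(300,3)])
    for pts in(hexpts(e,-Z,X,Y,0,.065,.017,True),hexpts(e,-Z,X,Y,.064,.07,.013,True),hexpts(e,X,Z,Y,0,.17,.017,True),sph*1.0):
        q=(proj(n,pts)+bias-[x0,y0]+.5)*SS
        cv2.fillConvexPoly(m,cv2.convexHull(np.round(q).astype(np.int32)),255)
    return cv2.resize(m,(w,h),interpolation=cv2.INTER_AREA)/255.
def rotv(ax,a): return cv2.Rodrigues(np.array(ax)*a)[0]
def keypose(v):   # v: dx along xk, dz, tilt about yk, yaw
    R=np.array(arm.current_tool_rot());p=np.array(arm.current_ee_pos())
    Rk=R@rel(A,SG).T
    gp=p-R[:,2]*GD; Q=rotv([0,0,1],v[3])@rotv(Rk[:,1],v[2])@Rk
    return gp-Q[:,0]*(G+v[0])+np.array([0,0,v[1]]),Q
E
cat > f1.py <<'E'
from fit import *
import sys
im=cv2.imread("pics/scene3.png").astype(float)
win=(286,184,18,21)
x0,y0,w,h=win;c=im[y0:y0+h,x0:x0+w]
sat=c[:,:,1]-c[:,:,0]   # G-B : green bg high, grey low
bg=np.median(sat[:,-3:]);m=np.clip(1-(sat-2)/(bg-2),0,1)
for r in m: print("".join("%2d"%int(9*x) for x in r))
from scipy.optimize import minimize
bias=np.array([-.24,.3])
best=None
for b in(bias,np.zeros(2)):
  f=lambda v:((render(*keypose(v*np.array([1e-3,1e-3,.01745,.01745])),b,win)-m)**2).sum()+.05*(v[3]/1)**2
  r=minimize(f,[0,0,-2,0],method="Nelder-Mead",options=dict(initial_simplex=[[0,0,0,0],[4,0,0,0],[0,4,0,0],[0,0,-5,0],[0,0,0,2]],maxiter=300))
  v=r.x*np.array([1e-3,1e-3,.01745,.01745]);e,Q=keypose(v)
  print(r.x,r.fun,f(np.zeros(4)),"elbow",e,"short_end",e-Q[:,2]*.07,"long",e+Q[:,0]*.17)
E
python3 f1.py
```

```text
0 0 0 0 0 0 0 0 0 0 0 0 0 0 0 0 0 0
 0 0 0 0 0 0 0 0 0 0 0 0 0 0 0 0 0 0
 0 0 0 0 0 0 0 0 0 0 0 0 0 0 0 0 0 0
 2 0 0 0 0 0 0 0 0 0 0 0 0 0 0 0 0 0
 7 5 4 2 0 0 0 0 0 0 0 0 0 0 0 0 0 0
 9 8 8 7 5 2 1 0 0 0 0 0 0 0 0 0 0 0
 9 9 9 9 8 7 7 5 2 0 0 0 0 0 0 0 0 0
 9 9 9 9 9 9 9 9 8 5 1 0 0 0 0 0 0 0
 9 9 9 9 9 9 9 9 9 8 4 0 0 0 0 0 0 0
 9 9 9 9 9 9 9 9 9 9 8 1 0 0 0 0 0 0
 8 9 9 9 9 9 9 9 9 9 8 1 0 0 0 0 0 0
 5 7 8 8 9 9 9 9 9 9 7 1 0 0 0 0 0 0
 1 1 2 5 8 8 8 9 8 8 6 0 0 0 0 0 0 0
 0 0 0 1 6 8 8 8 8 8 6 0 0 0 0 0 0 0
 0 0 0 0 5 8 8 8 8 8 6 0 0 0 0 0 0 0
 0 0 0 0 4 7 8 8 8 8 6 0 0 0 0 0 0 0
 0 0 0 0 4 7 8 8 8 8 6 0 0 0 0 0 0 0
 0 0 0 0 4 7 8 8 8 9 6 0 0 0 0 0 0 0
 0 0 0 0 4 7 8 8 9 8 6 0 0 0 0 0 0 0
 0 0 0 0 4 8 8 8 8 8 6 0 0 0 0 0 0 0
 0 0 0 0 3 7 8 8 8 8 6 0 0 0 0 0 0 0
[-0.9432  2.5976 -0.7614  0.    ] 1.7141560938100842 5.658100730488274 elbow [ 0.5271 -0.0901  0.162 ] short_end [ 0.5265 -0.0908  0.092 ] long [ 0.4156 -0.2184  0.1642]
[-1.3813  1.8789 -1.3526  0.    ] 1.7663514033067438 8.365997693194924 elbow [ 0.5268 -0.0904  0.1604] short_end [ 0.5258 -0.0917  0.0904] long [ 0.4153 -0.2187  0.1644]
```

```bash
cat > hand.py <<'E'
from fit import *
V=np.array([-.0010,.0024,np.deg2rad(-1.0),0])
# key in tool frame, nominal (tool frame: Rk=R@Kr ; elbow = p+R@Ke)
R0=rel(A,SG)
def _k():
    Rk=np.eye(3);R=R0;Q=rotv([0,1,0],V[2])
    gp=-R[:,2]*GD; e=gp-Q[:,0]*(G+V[0])+np.array([0,0,V[1]])
    return R.T@Q,R.T@e
KR,KE=_k()
def tool_for(short_end,head,tilt=0):
    Q=Rk_flat(head)@rotv([0,1,0],np.deg2rad(tilt))
    R=Q@KR.T; e=np.array(short_end)+Q[:,2]*.07
    return e-R@KE,R
def key_now():
    R=np.array(arm.current_tool_rot());p=np.array(arm.current_ee_pos())
    Q=R@KR; e=p+R@KE; return e,Q,e-Q[:,2]*.07
E
python3 - <<'E'
from hand import *
print(key_now()[2])
P,R=tool_for(SOCK+[0,0,.02],-131); arm.move_l(P,R,feed=.05); arm.sleep(.2)
F0=arm.current_force(); print(F0)
for z in list(np.arange(.012,-.0211,-.0015)):
    P,R=tool_for(SOCK+[0,0,z],-131); arm.move_l(P,R,feed=.04)
    arm.sleep(.05)
    f=arm.current_force()-F0; print(round(z,4),f,round(key_now()[2][2]-.06,4))
    if f[2]>10 or np.linalg.norm(f[:2])>12: break
print(arm.current_t())
im=arm.snapshot("scene");cv2.imwrite("pics/scene4.png",im[:,:,::-1])
cv2.imwrite("pics/c4.png",cv2.resize(cv2.imread("pics/scene4.png")[175:245,255:335],None,fx=9,fy=8,interpolation=cv2.INTER_CUBIC))
E
```

```text
[ 0.5263 -0.0911  0.0914]
[ 0.5645 -0.712  -5.7013]
0.012 [-1.2113  0.8712  1.8392] 0.0119
0.0105 [-0.1437  0.8239  0.1041] 0.0105
0.009 [-0.5219  0.2608 -0.3326] 0.009
0.0075 [-1.4186  0.4406 -0.1943] 0.0075
0.006 [0.0103 0.6379 0.4368] 0.006
0.0045 [-0.1584  0.5964  0.3593] 0.0045
0.003 [-0.0402  0.84    0.6546] 0.0029
0.0015 [-0.5004  1.0125  0.2074] 0.0014
0.0 [-0.2324  0.6687  0.3482] -0.0001
-0.0015 [-1.125  -0.0609  0.491 ] -0.0015
-0.003 [0.5    1.2616 0.9161] -0.0031
-0.0045 [0.1658 0.4988 0.5233] -0.0045
-0.006 [-0.0176 -0.0566  0.1038] -0.0061
-0.0075 [-0.5444  0.0124  1.547 ] -0.0076
-0.009 [-1.0559  1.5498  0.2568] -0.0091
-0.0105 [-0.6718  1.4006  0.4451] -0.0105
-0.012 [0.5062 0.2104 1.2654] -0.012
-0.0135 [-0.4903  0.5693  0.4473] -0.0135
-0.015 [-1.1843  1.5187  0.2966] -0.015
-0.0165 [-0.317   1.3312 -0.0926] -0.0165
-0.018 [-0.9156  0.4264  0.2915] -0.018
-0.0195 [-0.2429  1.2715  2.1321] -0.0194
-0.021 [-4.7714 -5.0895 10.2788] -0.0207
18.775
```

View pics/c4.png

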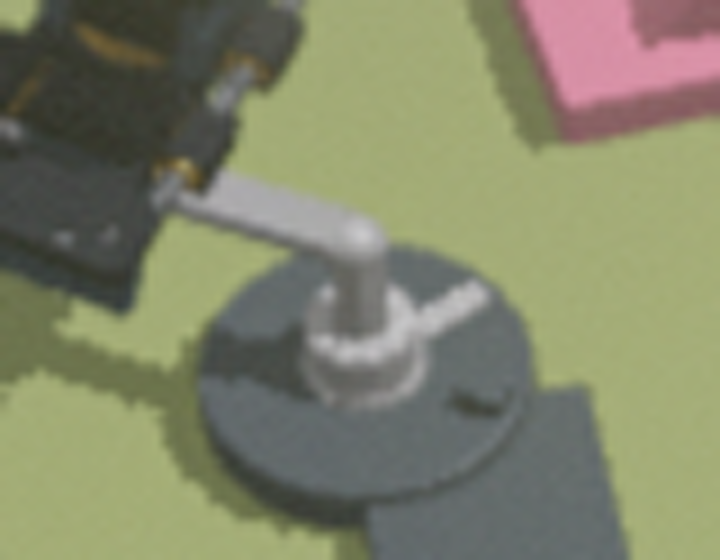

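The key went in with hardly any force and bottomed at 20.7 mm. The elbow sits right over the head at crop (360,235). Next: turn clockwise, watching the tangential force.

```bash
cat > turn.py <<'E'
from hand import *
import sys
h0,h1,st,lim=map(float,sys.argv[1:5])
F0=np.array([.3,-.3,-5.4])
h=h0
while h>h1:
    h-=st
    P,R=tool_for(SOCK+[0,0,-.0197],h); arm.move_l(P,R,feed=.04)
    f=arm.current_force()-F0; M=arm.current_torque(); Q=Rk_flat(h)
    print(round(h,1),"rad %.1f tan %.1f z %.1f"%(f@Q[:,0],f@Q[:,1],f[2]),"M",M,"w %.4f"%arm.current_width())
    if f@Q[:,1]>lim or np.linalg.norm(f)>35: break
print(arm.current_t())
im=arm.snapshot("scene");cv2.imwrite(sys.argv[5],cv2.resize(im[175:245,255:335,::-1],None,fx=9,fy=8,interpolation=cv2.INTER_CUBIC))
E
python3 turn.py -131 -165 4 16 pics/c5.png
```

```text
-135.0 rad 4.0 tan 0.5 z 1.2 M [-0.6094  0.0986 -0.0967] w 0.0166
-139.0 rad 5.5 tan 1.5 z 2.7 M [-0.8843  0.3417 -0.0921] w 0.0164
-143.0 rad 4.5 tan 2.7 z 1.4 M [-1.0385  0.2782  0.0075] w 0.0171
-147.0 rad 4.6 tan 4.7 z 1.5 M [-1.1631  0.1369  0.2208] w 0.0165
-151.0 rad 4.4 tan 4.3 z 0.1 M [-1.2957  0.0338  0.1767] w 0.0165
-155.0 rad 3.2 tan 5.9 z 0.6 M [-1.2461 -0.0421  0.1501] w 0.0166
-159.0 rad 2.4 tan 6.0 z -1.0 M [-1.2659 -0.1115  0.1238] w 0.0170
-163.0 rad 1.8 tan 5.6 z -0.6 M [-1.3143 -0.2246  0.1422] w 0.0166
-167.0 rad 1.1 tan 6.0 z -0.8 M [-1.3514 -0.2681  0.1877] w 0.0169
21.525
```

View pics/c5.png

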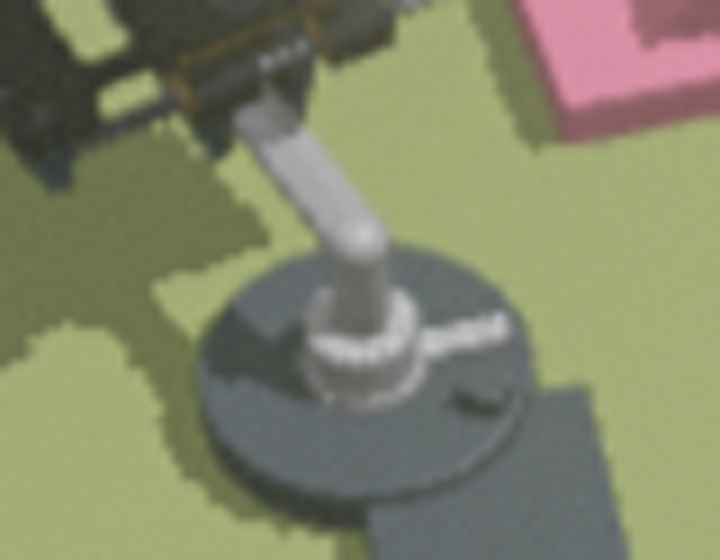

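The tab has turned: its end is now at crop (505,325), and the lug is near (480,395). The steady 6 N matches the given 0.6 N m. Next: continue to the stop.

```bash
python3 turn.py -167 -200 2 13 pics/c6.png
```

```text
-169.0 rad 1.0 tan 7.8 z -1.5 M [-1.4232 -0.2983  0.1878] w 0.0167
-171.0 rad -0.3 tan 6.9 z -2.2 M [-1.4509 -0.4005  0.1322] w 0.0169
-173.0 rad 0.1 tan 8.1 z -2.6 M [-1.4119 -0.3597  0.1729] w 0.0171
-175.0 rad -0.9 tan 7.6 z -2.5 M [-1.5224 -0.3967  0.2049] w 0.0169
-177.0 rad -1.7 tan 7.2 z -2.8 M [-1.5269 -0.5307  0.1589] w 0.0168
-179.0 rad -1.7 tan 6.6 z -3.4 M [-1.5642 -0.5048  0.1175] w 0.0168
-181.0 rad -2.0 tan 7.9 z -3.3 M [-1.6322 -0.5731  0.1037] w 0.0168
-183.0 rad -2.6 tan 7.5 z -3.3 M [-1.6908 -0.549   0.1226] w 0.0164
-185.0 rad -3.5 tan 7.9 z -3.9 M [-1.6791 -0.624   0.1287] w 0.0168
-187.0 rad -3.6 tan 8.2 z -4.1 M [-1.7558 -0.6271  0.0909] w 0.0167
-189.0 rad -3.1 tan 8.8 z -4.7 M [-1.831  -0.7052  0.0925] w 0.0167
-191.0 rad -4.5 tan 8.9 z -5.5 M [-1.8162 -0.6575  0.133 ] w 0.0164
-193.0 rad -5.0 tan 8.4 z -5.2 M [-1.9086 -0.698   0.1637] w 0.0168
-195.0 rad -4.3 tan 8.0 z -5.8 M [-2.0102 -0.7622  0.1199] w 0.0165
-197.0 rad -4.6 tan 8.7 z -5.2 M [-2.1308 -0.7161  0.2069] w 0.0169
-199.0 rad -6.8 tan 9.3 z -6.6 M [-2.1645 -0.6799  0.2434] w 0.0172
-201.0 rad -6.1 tan 8.2 z -5.9 M [-2.2207 -0.7958  0.2436] w 0.0168
25.825
```

View pics/c6.png

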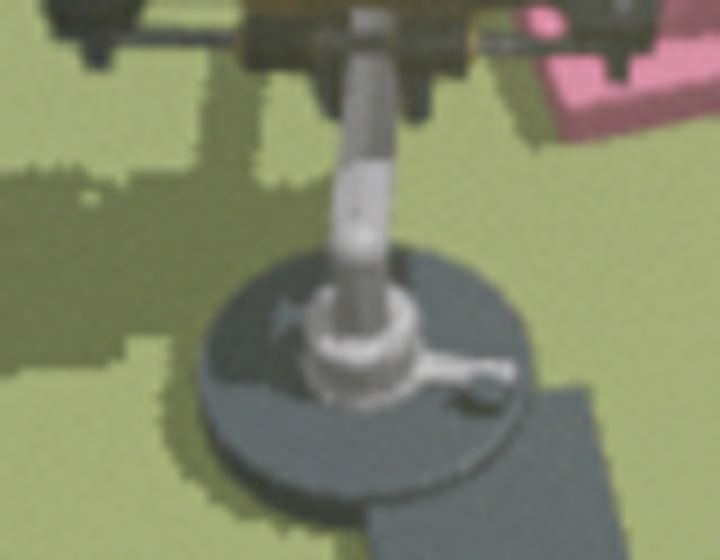

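The tab's end at crop (512,370) is almost at the lug (490,390), and the elbow has not moved. A few more degrees should do it.

```bash
python3 - <<'E'
from vis import *
s=lambda x,y:np.array([(x+.5)/9-.5+255,(y+.5)/8-.5+175])
a=ray("scene",s(512,370),.032); c=np.array([.5273,-.0906]);v=a[:2]-c;print(a,np.hypot(*v),np.degrees(np.arctan2(v[1],v[0])))
E
python3 turn.py -201 -215 1.5 14 pics/c7.png
```

```text
[ 0.54740575 -0.04740359  0.032     ] 0.04764630791171406 65.04039984398955
-202.5 rad -6.2 tan 8.4 z -5.2 M [-2.2915 -0.7632  0.363 ] w 0.0168
-204.0 rad -8.4 tan 9.1 z -6.2 M [-2.3757 -0.7372  0.3588] w 0.0172
-205.5 rad -7.9 tan 9.1 z -6.3 M [-2.3972 -0.7319  0.396 ] w 0.0166
-207.0 rad -7.8 tan 9.2 z -6.2 M [-2.526  -0.7698  0.4174] w 0.0167
-208.5 rad -8.7 tan 8.6 z -7.4 M [-2.5345 -0.7383  0.2902] w 0.0170
-210.0 rad -9.4 tan 9.0 z -6.8 M [-2.5179 -0.7473  0.2983] w 0.0167
-211.5 rad -8.4 tan 8.0 z -6.4 M [-2.4111 -0.9853  0.2005] w 0.0167
-213.0 rad -10.6 tan 9.0 z -7.3 M [-2.6232 -0.8452  0.2738] w 0.0167
-214.5 rad -11.1 tan 9.0 z -6.8 M [-2.5881 -0.8685  0.17  ] w 0.0165
-216.0 rad -10.2 tan 8.1 z -8.6 M [-2.5348 -0.8902  0.0588] w 0.0166
28.375
```

View pics/c7.png

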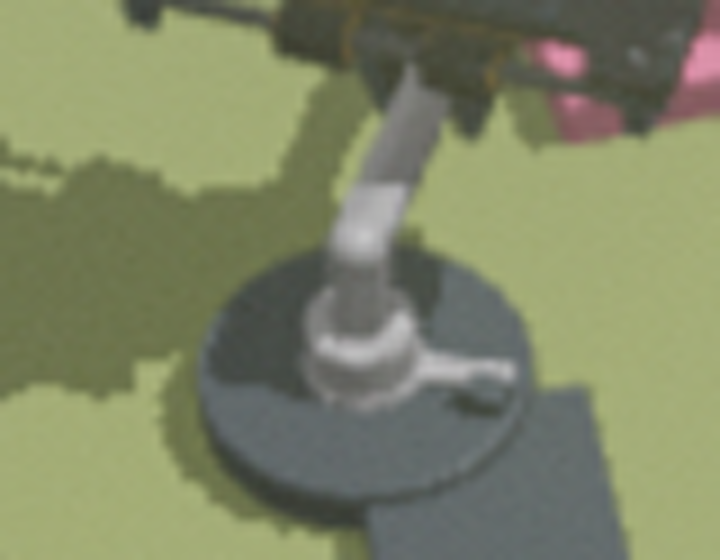

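Run:
```python
from hand import *
s=lambda x,y:np.array([(x+.5)/9-.5+255,(y+.5)/8-.5+175])
# ridge-ish centre-line points (long arm centre line, z~.11)
for n,a,b in(("c5",(362,238),(275,130)),("c6",(361,240),(370,80)),("c7",(362,240),(418,110))):
    p,q=ray("scene",s(*a),.11),ray("scene",s(*b),.11);v=q-p;print(n,p,np.degrees(np.arctan2(v[1],v[0]))%360-360,np.hypot(*v[:2]))
for n,t in(("c5",(505,325)),("c6",(512,370)),("c7",(512,370))):
    a=ray("scene",s(*t),.032);v=a[:2]-[.5273,-.0906];print(n,np.degrees(np.arctan2(v[1],v[0])))
e,Q,se=key_now();print("model",e,se,np.degrees(np.arctan2(Q[1,0],Q[0,0]))%360-360)
```

```text
c5 [ 0.5278 -0.0877  0.11  ] -166.6448714888669 0.0535994816544899
c6 [ 0.5285 -0.0883  0.11  ] -199.2891046352452 0.06792448148375246
c7 [ 0.5286 -0.088   0.11  ] -214.7743991204471 0.05697841191342793
c5 88.53250322366155
c6 65.04039984398955
c7 65.04039984398955
model [ 0.5292 -0.0906  0.1104] [ 0.5295 -0.0908  0.0404] -215.82441712426058
```

Run:
```python
from rig import arm
import cv2
a=arm.snapshot("scene");b=arm.snapshot("top")
cv2.imwrite("pics/c8.png",cv2.resize(a[130:250,240:400,::-1],None,fx=5,fy=5,interpolation=cv2.INTER_CUBIC))
cv2.imwrite("pics/c8t.png",cv2.resize(b[150:270,280:420,::-1],None,fx=5,fy=5,interpolation=cv2.INTER_CUBIC))
```

```text
(no output)
```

View pics/c8.png

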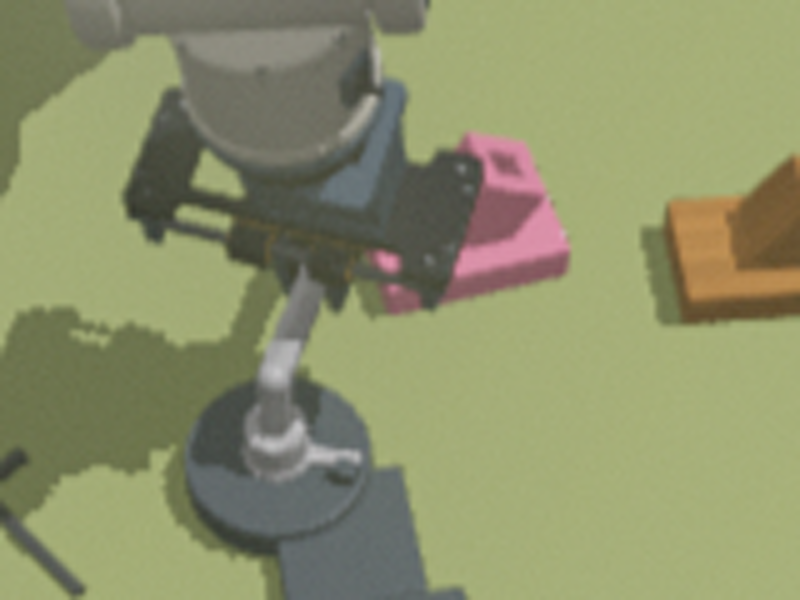

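View pics/c8t.png

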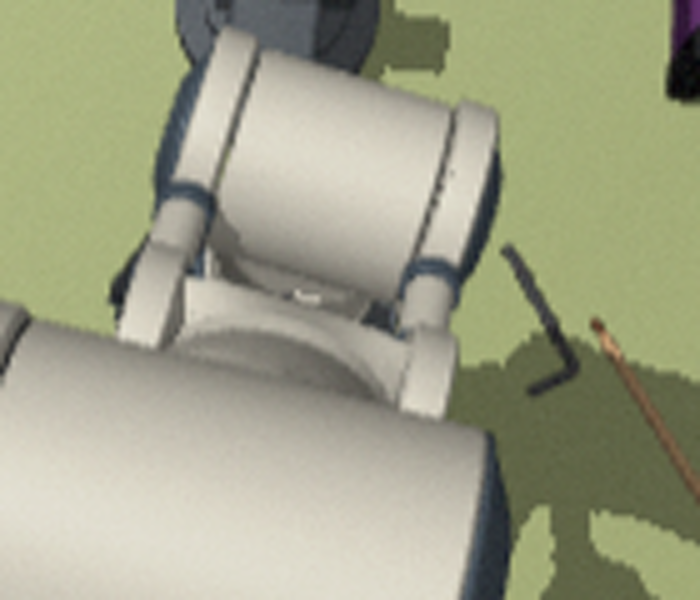

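The key follows the gripper (heading about -215°), but the tab has stayed at the lug (65°). So the screw is at or near its stop and the key is now being forced in the socket. Next: ease back until the torque is gone.

```bash
cat > back.py <<'E'
from hand import *
import sys
h0,h1,st,lo=map(float,sys.argv[1:5]); s=np.sign(h1-h0)
F0=np.array([.3,-.3,-5.4]);h=h0
while (h1-h)*s>0.01:
    h+=s*st
    P,R=tool_for(SOCK+[0,0,-.0197],h); arm.move_l(P,R,feed=.04)
    f=arm.current_force()-F0; Q=Rk_flat(h)
    print(round(h,1),"rad %.1f tan %.1f z %.1f"%(f@Q[:,0],f@Q[:,1],f[2]),"M",arm.current_torque())
    if f@Q[:,1]<lo: break
print(arm.current_t())
im=arm.snapshot("scene");cv2.imwrite(sys.argv[5],cv2.resize(im[165:245,245:335,::-1],None,fx=8,fy=7,interpolation=cv2.INTER_CUBIC))
E
python3 back.py -216 -206 1 1.5 pics/c9.png
```

```text
-215.0 rad -9.8 tan 5.5 z -7.4 M [-2.2303 -1.1119 -0.2409]
-214.0 rad -8.8 tan 4.4 z -6.6 M [-1.779  -1.2296 -0.4347]
-213.0 rad -10.3 tan 3.2 z -6.5 M [-1.4124 -1.3296 -0.6296]
-212.0 rad -9.6 tan 2.3 z -6.4 M [-1.3997 -1.3074 -0.6435]
-211.0 rad -8.8 tan 1.9 z -6.3 M [-1.3192 -1.3715 -0.6014]
-210.0 rad -8.8 tan 2.4 z -5.2 M [-1.2757 -1.3017 -0.6531]
-209.0 rad -7.3 tan 2.0 z -5.6 M [-1.247  -1.2555 -0.6481]
-208.0 rad -7.5 tan 1.7 z -5.3 M [-1.1694 -1.2723 -0.6975]
-207.0 rad -6.8 tan 0.7 z -5.3 M [-1.0986 -1.2213 -0.6687]
30.775
```

View pics/c9.png

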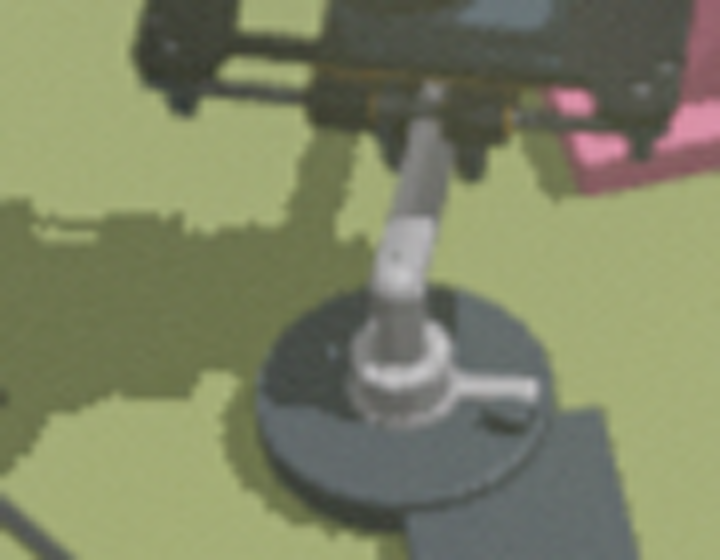

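Run:
```python
from hand import *
s=lambda x,y:np.array([(x+.5)/8-.5+245,(y+.5)/7-.5+165])
a=ray("scene",s(537,388),.032);v=a[:2]-[.5273,-.0906];print(a,np.hypot(*v),np.degrees(np.arctan2(v[1],v[0])))
p,q=ray("scene",s(400,272),.11),ray("scene",s(428,150),.11);v=q-p;print(p,np.degrees(np.arctan2(v[1],v[0]))%360-360)
e,Q,se=key_now();print("model",e,se,np.degrees(np.arctan2(Q[1,0],Q[0,0]))%360-360)
print(arm.current_ee_pos(),arm.current_force(),arm.current_torque())
```

```text
[ 0.545  -0.0459  0.032 ] 0.04811208336945345 68.37262360820014
[ 0.5249 -0.0875  0.11  ] -206.4176952424579
model [ 0.5293 -0.09    0.1105] [ 0.5296 -0.0901  0.0405] -206.874226249093
[ 0.454  -0.0518  0.0893] [  5.5144  -5.4666 -10.9188] [-1.1637 -1.2567 -0.6113]
```

Backing off pulled the tab from 65° to 68°. The key has ridden over the socket's corners and now sits about half a slot out (the socket is stiff and the arm is compliant). Radial forces put the true axis near (0.5285, -0.0912). I'll re-centre and keep turning clockwise, which holds the screw against the stop while the key drops into its next 60° slot, near heading -235°.

```bash
cat > turn2.py <<'E'
from hand import *
import sys
h0,h1,st=map(float,sys.argv[1:4]); s=np.sign(h1-h0)
S=np.array([.5285,-.0912,.06]);F0=np.array([.3,-.3,-5.4]);h=h0
dz=float(sys.argv[5]) if len(sys.argv)>5 else -.0212
while True:
    P,R=tool_for(S+[0,0,dz],h); arm.move_l(P,R,feed=.04)
    f=arm.current_force()-F0; Q=Rk_flat(h);se=key_now()[2]
    print(round(h,1),"rad %.1f tan %.1f z %.1f"%(f@Q[:,0],f@Q[:,1],f[2]),"M",arm.current_torque(),"se",se)
    if (h1-h)*s<=.01 or np.linalg.norm(f)>35: break
    h+=s*st
print(arm.current_t())
im=arm.snapshot("scene");cv2.imwrite(sys.argv[4],cv2.resize(im[165:245,245:335,::-1],None,fx=8,fy=7,interpolation=cv2.INTER_CUBIC))
E
python3 turn2.py -207 -223 2 pics/c10.png
```

```text
-207.0 rad 5.2 tan -1.4 z 9.4 M [ 0.5582  0.4245 -0.4615] se [ 0.5284 -0.0907  0.0389]
-209.0 rad 4.6 tan 2.4 z 11.3 M [-0.1384  0.7595  0.2323] se [ 0.5283 -0.091   0.0388]
-211.0 rad 5.5 tan 3.4 z 10.8 M [-0.2798  0.8148  0.3069] se [ 0.5283 -0.0911  0.0388]
-213.0 rad 4.7 tan 3.9 z 11.8 M [-0.2192  0.8796  0.2959] se [ 0.5283 -0.0911  0.0388]
-215.0 rad 4.1 tan 4.1 z 10.4 M [-0.296   0.8762  0.3271] se [ 0.5283 -0.0911  0.0388]
-217.0 rad 4.0 tan 2.5 z 10.5 M [-0.0971  0.6875  0.0767] se [ 0.5285 -0.0911  0.0388]
-219.0 rad 5.1 tan 3.7 z 8.7 M [-0.208   0.6587  0.1209] se [ 0.5285 -0.0911  0.0388]
-221.0 rad 3.3 tan 3.2 z 7.3 M [-0.2735  0.5816 -0.0284] se [ 0.5285 -0.0912  0.0387]
-223.0 rad 2.5 tan 2.6 z 6.2 M [-0.2676  0.4566 -0.0817] se [ 0.5286 -0.0912  0.0388]
33.075
```

View pics/c10.png

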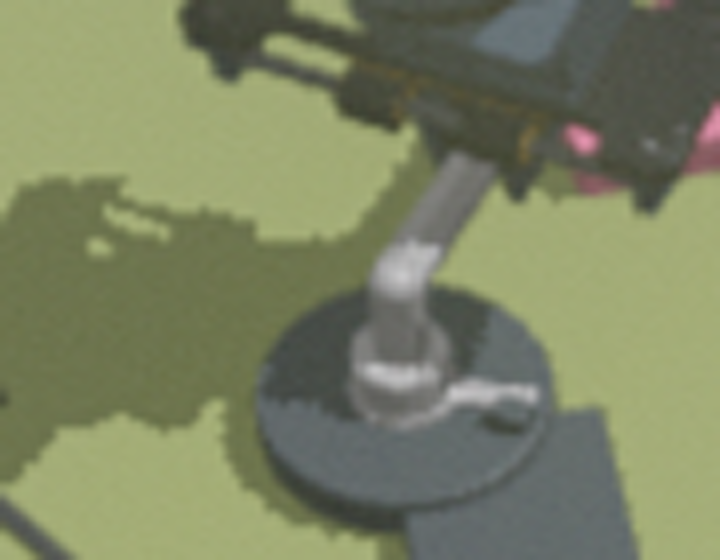

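The torque has dropped off and the key is entering the next slot. The tab end is at crop (535,393), against the lug at (510,410). I'll keep going until the driving flanks take load again.

```bash
python3 turn2.py -225 -245 2 pics/c11.png -.0208
```

```text
-225.0 rad -0.6 tan 3.8 z 1.3 M [-0.5841  0.1146 -0.0951] se [ 0.5288 -0.0914  0.0391]
-227.0 rad -2.0 tan 3.9 z -0.4 M [-0.8309 -0.1334 -0.1514] se [ 0.5288 -0.0914  0.0392]
-229.0 rad -3.7 tan 2.8 z -1.7 M [-0.953  -0.2618 -0.1534] se [ 0.5288 -0.0914  0.0392]
-231.0 rad -3.8 tan 2.6 z -0.8 M [-1.0335 -0.2578 -0.1042] se [ 0.5287 -0.0913  0.0392]
-233.0 rad -2.7 tan 1.3 z -0.5 M [-1.0052 -0.2349 -0.0612] se [ 0.5286 -0.0913  0.0392]
-235.0 rad -3.6 tan 1.0 z -0.2 M [-0.9646 -0.1596 -0.085 ] se [ 0.5285 -0.0912  0.0392]
-237.0 rad -3.0 tan 2.6 z 0.3 M [-0.966  -0.1029 -0.1511] se [ 0.5284 -0.0912  0.0392]
-239.0 rad -2.9 tan 1.7 z 0.3 M [-0.9777 -0.0437 -0.0422] se [ 0.5284 -0.0912  0.0392]
-241.0 rad -4.9 tan 2.3 z 0.6 M [-1.1821 -0.1111 -0.0944] se [ 0.5285 -0.0913  0.0392]
-243.0 rad -4.6 tan 2.2 z 0.2 M [-1.3669 -0.1226 -0.043 ] se [ 0.5286 -0.0914  0.0392]
-245.0 rad -6.4 tan 3.3 z 0.3 M [-1.5759 -0.1212 -0.0683] se [ 0.5286 -0.0915  0.0392]
35.875
```

View pics/c11.png

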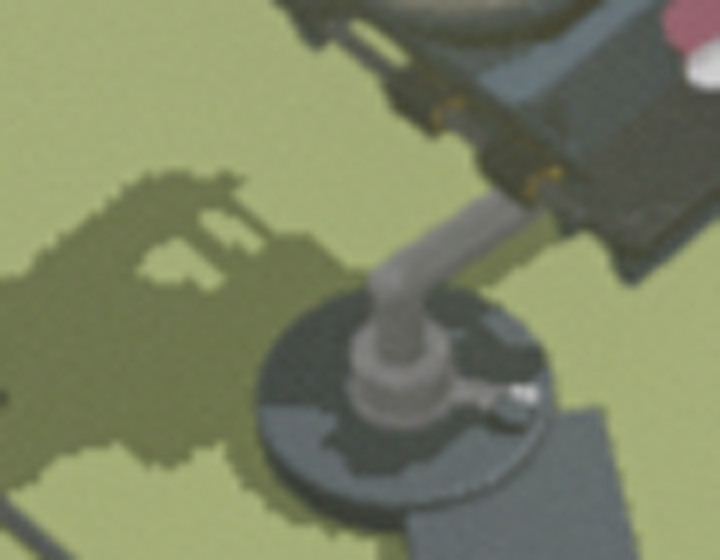

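```bash
python3 turn2.py -246.5 -253 1.5 pics/c12.png -.0208
python3 - <<'E'
import cv2;from rig import arm
b=arm.snapshot("top");cv2.imwrite("pics/c12t.png",cv2.resize(b[150:270,280:420,::-1],None,fx=5,fy=5,interpolation=cv2.INTER_CUBIC))
E
```

```text
-246.5 rad -6.9 tan 3.2 z -0.9 M [-1.6835 -0.1292 -0.0521] se [ 0.5286 -0.0916  0.0392]
-248.0 rad -7.2 tan 3.2 z -0.8 M [-1.8657 -0.1072 -0.1084] se [ 0.5286 -0.0917  0.0392]
-249.5 rad -7.6 tan 3.5 z -0.8 M [-2.0206 -0.0493  0.0479] se [ 0.5286 -0.0917  0.0392]
-251.0 rad -8.6 tan 4.5 z -0.3 M [-2.0887  0.0672  0.1188] se [ 0.5285 -0.0918  0.0392]
-252.5 rad -8.5 tan 4.6 z -0.7 M [-2.1863  0.1147  0.1702] se [ 0.5284 -0.0918  0.0392]
-254.0 rad -9.5 tan 4.4 z -0.4 M [-2.3086  0.1436  0.3282] se [ 0.5283 -0.0919  0.0391]
37.425
```

View pics/c12.png

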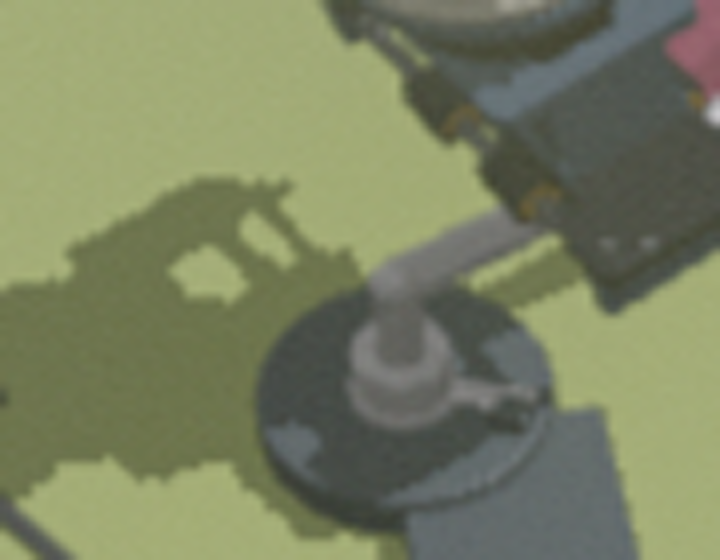

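View pics/c12t.png

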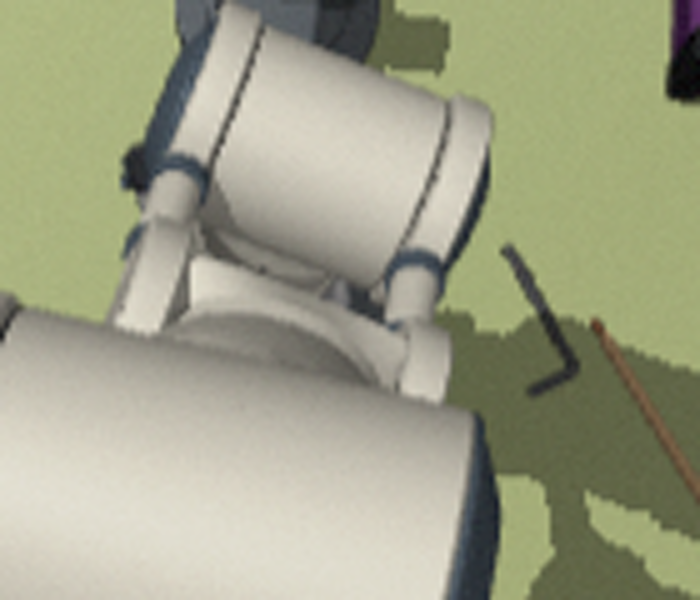

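The driving torque is rising again with the tab against the lug (crop (510,400)). I'll hold briefly, ease back within the free play, relieve the radial force and release.

Run:
```python
from hand import *
F0=np.array([.3,-.3,-5.4])
arm.sleep(.4)
for h,S in((-252,[.5288,-.0921]),(-250,[.5290,-.0928]),(-248,[.5291,-.0930])):
    P,R=tool_for([*S,.06-.0207],h); arm.move_l(P,R,feed=.03)
    f=arm.current_force()-F0;Q=Rk_flat(h);print(h,"rad %.1f tan %.1f z %.1f"%(f@Q[:,0],f@Q[:,1],f[2]),arm.current_torque())
im=arm.snapshot("scene")
print(arm.grip(.05),arm.current_width(),arm.current_force())
R=np.array(arm.current_tool_rot());p=np.array(arm.current_ee_pos())
arm.move_l(p-R[:,2]*.1,feed=.1)
arm.move_l(p-R[:,2]*.1+[-.05,.02,.1],feed=.2)
q=np.array(arm.current_joint_positions());q[0]=60;q[1]-=10
arm.move_joints(q)
print(arm.current_t())
for n in("scene","top"):
    cv2.imwrite(f"pics/{n}13.png",arm.snapshot(n)[:,:,::-1])
s=cv2.imread("pics/scene13.png");t=cv2.imread("pics/top13.png")
cv2.imwrite("pics/c13.png",cv2.resize(s[165:245,245:335],None,fx=8,fy=7,interpolation=cv2.INTER_CUBIC))
cv2.imwrite("pics/c13t.png",cv2.resize(t[170:240,300:390],None,fx=8,fy=8,interpolation=cv2.INTER_CUBIC))
```

```text
-252 rad -2.1 tan 2.5 z 3.1 [-0.8168  0.173  -0.0493]
-250 rad 4.9 tan 2.4 z 7.3 [ 0.557   0.4506 -0.0227]
-248 rad 6.0 tan 1.7 z 6.2 [0.761  0.5036 0.0076]
False 0.050051605961735426 [-0.9042 -0.285  -0.1803]
43.2833
```

View pics/c13.png

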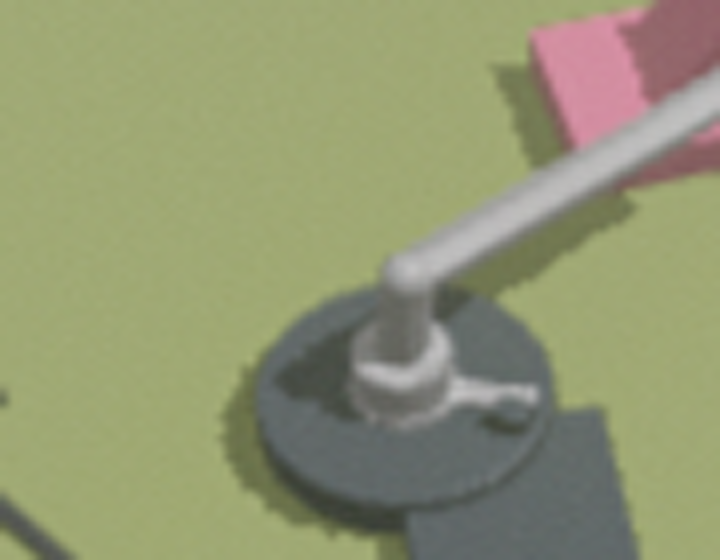

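View pics/c13t.png

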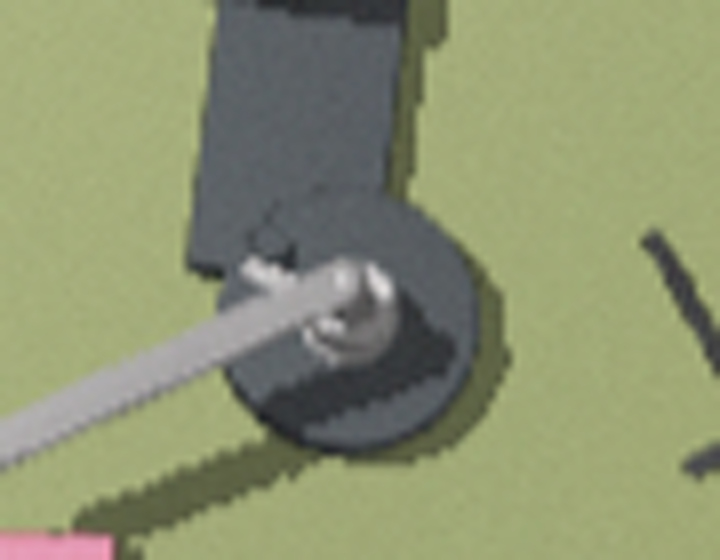

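The key stands free in the socket. In the scene crop the elbow is at (408,270) and the tab end at (533,395) touches the lug. The top crop shows the tab end at (250,268) beside the lug at (270,240). Now I'll measure it.

Run:
```python
from hand import *
s=lambda x,y:np.array([(x+.5)/8-.5+245,(y+.5)/7-.5+165])
t=lambda x,y:np.array([(x+.5)/8-.5+300,(y+.5)/8-.5+170])
sc=np.array([.5275,-.0893])
for n,uv,c in(("scene",s(535,394),[.5273,-.0906]),("top",t(250,267),[.5277,-.0881])):
    a=ray(n,uv,.032);v=a[:2]-c;print(n,"tab",a,np.hypot(*v),np.degrees(np.arctan2(v[1],v[0])))
# neck edges on top (z~.05): left edge (218,0)-(190,265), right edge (405,20)-(388,195)
for a,b in(((190,265),(218,0)),((388,195),(406,20))):
    p,q=ray("top",t(*a),.045),ray("top",t(*b),.045);v=q-p;print("vise yaw",np.degrees(np.arctan2(v[1],v[0])))
print("elbow",*tri(s(408,270),t(345,275)))
im=cv2.imread("pics/scene13.png");im2=cv2.imread("pics/top13.png")
cv2.imwrite("pics/c14.png",cv2.resize(im[150:230,270:370],None,fx=8,fy=7,interpolation=cv2.INTER_CUBIC))
cv2.imwrite("pics/c14t.png",cv2.resize(im2[190:250,260:360],None,fx=8,fy=8,interpolation=cv2.INTER_CUBIC))
```

```text
scene tab [ 0.5475 -0.0475  0.032 ] 0.047643882917001196 64.85823663651239
top tab [ 0.5478 -0.048   0.032 ] 0.04491328875521263 63.36654950794015
vise yaw -7.194117053243958
vise yaw -7.601290274406781
elbow [ 0.5276 -0.0845  0.114 ] [ 0.26 -0.02  0.29  0.06]
```

View pics/c14.png

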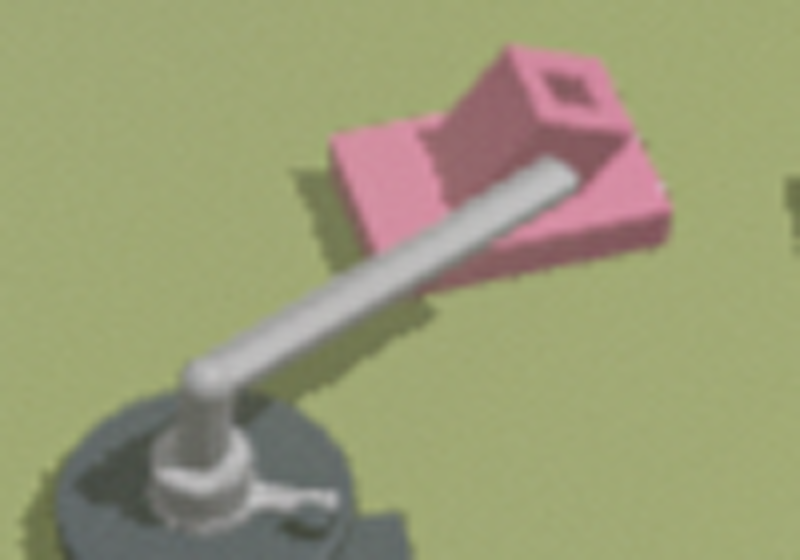

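View pics/c14t.png

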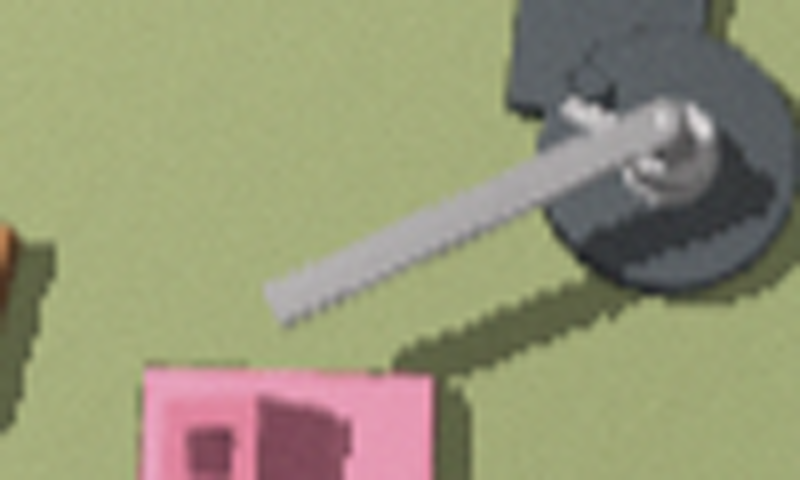

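Run:
```python
from hand import *
s=lambda x,y:np.array([(x+.5)/8-.5+270,(y+.5)/7-.5+150])
t=lambda x,y:np.array([(x+.5)/8-.5+260,(y+.5)/8-.5+190])
e,r=tri(s(206,378),t(665,119));l,r2=tri(s(568,172),t(278,303));v=l-e
print(e,r,l,r2,np.linalg.norm(v),"head",np.degrees(np.arctan2(v[1],v[0])),"slope",np.degrees(np.arctan2(v[2],np.hypot(*v[:2]))))
# silhouette fit in both views, free 6-DOF
from scipy.optimize import minimize
im={n:cv2.imread(f"pics/{n}13.png").astype(float) for n in("scene","top")}
W={"scene":(290,180,22,25)}
def mask(n,w):
    x,y,a,b=w;c=im[n][y:y+b,x:x+a];g=c[:,:,1]-c[:,:,0];return np.clip(1-(g-2)/(np.percentile(g,90)-2),0,1)
m=mask("scene",(290,195,25,10))
for row in m: print("".join("%2d"%int(9*x) for x in row))
# predicted short-arm edges for upright key with short_end at socket bottom
for tilt in(0,3,6,9):
    Q=Rk_flat(np.degrees(np.arctan2(v[1],v[0])))@rotv([0,1,0],np.deg2rad(tilt))
    se=np.array([.5275,-.0893,.041]);E=se+Q[:,2]*.07
    print(tilt,"elbow",E,proj("scene",E)[0]+[-.24,.3],proj("top",E)[0],"long",proj("scene",E+Q[:,0]*.17)[0]+[-.24,.3],proj("top",E+Q[:,0]*.17)[0])
print("obs",s(206,378),t(665,119),s(568,172),t(278,303))
```

```text
[ 0.5266 -0.0849  0.1107] [ 0.33 -0.03  0.38  0.08] [0.4599 0.0713 0.0957] [-0.42  0.04 -0.43 -0.13] 0.1704956415098389 head 113.11225931279446 slope -5.038674915040156
 0 0 0 0 0 0 0 0 0 0 0 0 3 6 7 8 9 9 9 9 8 9 8 8 8
 0 0 0 0 0 0 0 0 0 0 0 3 7 8 9 9 9 9 9 9 9 9 8 7 6
 0 0 0 0 0 0 0 0 0 3 6 7 8 9 9 9 9 9 9 9 8 8 6 4 3
 0 0 0 0 0 0 0 0 3 7 8 9 9 9 9 9 9 9 9 8 7 5 4 2 2
 0 0 0 0 0 0 3 5 7 8 9 9 9 9 9 9 9 8 8 6 4 3 2 2 2
 0 0 0 0 0 3 6 8 9 9 9 9 9 9 9 8 8 7 5 4 2 2 2 2 2
 0 0 0 2 6 7 9 9 9 9 9 9 9 9 8 8 6 4 3 2 2 2 2 2 2
 0 0 1 7 9 9 9 9 9 9 9 9 9 8 7 5 3 2 2 2 2 2 2 2 0
 0 0 3 8 9 9 9 9 9 9 9 9 8 6 4 3 2 2 2 2 2 2 2 0 0
 0 0 3 8 9 9 9 9 9 9 8 7 6 3 2 2 2 2 2 2 1 2 0 0 0
0 elbow [ 0.5275 -0.0893  0.111 ] [293.9361 204.4678] [344.4734 204.1838] long [338.8789 171.8023] [294.9367 226.3263]
3 elbow [ 0.5261 -0.0859  0.1109] [294.9669 203.7393] [343.4127 204.6632] long [339.5819 173.1067] [294.1127 227.1832]
6 elbow [ 0.5246 -0.0826  0.1106] [295.9952 203.054 ] [342.3524 205.1527] long [340.1552 174.5108] [293.4396 227.9759]
9 elbow [ 0.5232 -0.0792  0.1101] [297.0176 202.4138] [341.2958 205.651 ] long [340.6002 176.0087] [292.917 228.703]
obs [295.3125 203.5714] [342.6875 204.4375] [340.5625 174.1429] [294.3125 227.4375]
```

Run:
```python
from rig import arm
import cv2,numpy as np
arm.sleep(.5)
a=arm.snapshot("scene")[:,:,::-1].astype(int);b=cv2.imread("pics/scene13.png").astype(int);o=cv2.imread("pics/scene0.png").astype(int)
print("key area diff",abs(a-b)[150:250,260:350].mean(),"bystanders vs start",[round(abs(a-o)[y:y+h,x:x+w].mean(),2) for x,y,w,h in((232,218,28,32),(195,204,38,36),(142,236,66,52),(410,225,25,25))])
cv2.imwrite("pics/end.png",a)
print(arm.current_t(),arm.current_ee_pos(),arm.current_dq())
```

```text
key area diff 1.187148148148148 bystanders vs start [np.float64(2.51), np.float64(2.32), np.float64(2.52), np.float64(2.57)]
43.9333 [0.11682197 0.42770175 0.36190039] [ 0.11615645 -0.04762372  0.03205155  0.03241552  0.04271832  0.06999609][ WARN:0@2.667] global loadsave.cpp:1063 imwrite_ Unsupported depth image for selected encoder is fallbacked to CV_8U.
```

View pics/end.png

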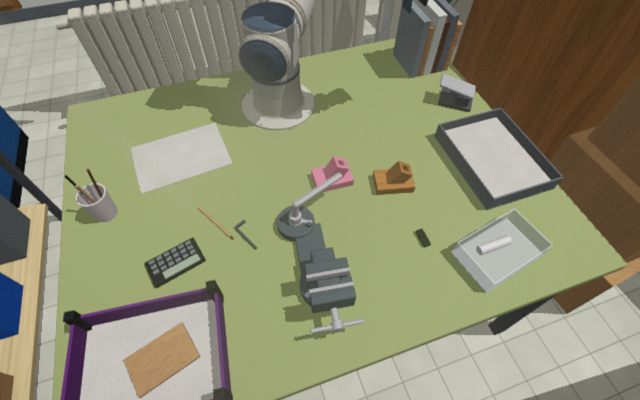

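The key stands at rest in the socket at (297,212), the arm is clear, and the bystanders lie where they were.

```bash
python3 -c "
from rig import arm
arm.sign_off();print(arm.current_t())"
```

```text
the job is handed in; nothing more can be done
the job is handed in; nothing more can be done
```

I drew the big key out of the orange stand and set its short arm about 20 mm down in the screw's socket. I then levered clockwise until the tab reached the stop lug, let go and moved the arm clear. The job was handed in at about 44 s; the rig gave no verdict.

**Last checks before handing in:**
- **Screw:** the tab points about 64° (64.9° in the scene view, 63.4° in the top view). The stop should be at about 62.7°, so the screw is at about 1.57 rad against 1.6.
- **Key:** the elbow is at z ≈ 0.111 m, so the short arm is about 19–20 mm deep. It leans about 5° (0.08 rad), and half a second later it had not moved.
- **Bystanders:** all four look unmoved compared with the first picture.

**What did not go to plan:**
- **Slip in the socket:** my first axis estimate was about 2 mm off. While turning, the key rode over the socket's corners, and easing back drew the screw back about 3°. I re-centred and kept turning clockwise until the key seated in the next 60° slot with the tab back against the lug.
- **Final direction:** because of that slip, the long arm now points at about 113° in the world frame (towards +y, partly over the pink stand) instead of the planned -x side.
- **Camera disagreement:** the two cameras differ by about 2.5 mm in y at the screw.

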